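# Clamp a matched pair of slide bars in the jig

### The arm

A 6-joint arm with a two-finger parallel gripper is mounted at the origin on the work surface. World frame = base frame: x ahead of the robot, y to its left, z up, the work surface at z = 0. Lengths are in mm, angles in degrees, forces in N, time in s.
With the tool pointing down it reaches from about 300 to 850 mm from the base axis. Payload 5.4 kg.
Tool frame: the origin (TCP) lies midway between the tips of the shut fingers; the grasp point (between the pads) lies 19 mm behind it (r.grip_depth is the distance from the TCP to the grasp point, in mm); z points along the fingers, y is the line along which they close (so a half turn about z gives the same grasp; the last joint's range is limited). The gripper opens to 85 mm and grips with 20 to 120 N. Pads are 22 mm wide; open, the fingers measure 114 mm over their backs; the gripper's body (76 mm by 85 mm) begins 54 mm behind the grasp point. The pads swing forward as they close: fully open they stand 13 mm farther back than shut.
Start: joints at [62.275, 9.076, 91.501, -0, 79.423, -12.038], TCP at [155.486, 553.561, 231.299] pointing down, gripper open.
Joint ranges: [-166.64, 166.64], [-54.1, 131.32], [10.49, 154.53], [-73.88, 253.88], [9.74, 151.15], [-171.62, 171.62]. Speed limits (degrees/s): [147.25, 147.25, 180, 180, 180, 180].

### API

Orientations are given as [roll, pitch, yaw] about the fixed x, y, z axes, in that order (R = Rz(yaw) Ry(pitch) Rx(roll)).
In Python, from workcell import status, viewer, order, finder, r gives the robot as it stands.
- The arm moves only by the tool move_arm, never from a script. Its argument "series" is a list of rows, each a list of 7 numbers: the shift along the tool's x, y, z each as a share of 20 cm, from -1 to 1, then the turn, a rotation vector about the tool's x, y, z each as a share of 45 degrees, from -1 to 1, then the opening, from -1 (shut) to 1 (fully open). In form: [[dx, dy, dz, wx, wy, wz, jaw], ...]. A call has 1 to 20 rows; each row shifts and turns the commanded pose from where the row before left it, along the tool's axes as they then stand; what a row does not reach is not made up. A row lasts 1/8 s, in which the tool goes at most 62.5 mm and 10.7 degrees, less where a joint would pass 70% of its speed; a pose out of reach is approached as far as the arm can. A call with a number of a shift or a turn outside -1 to 1 is refused whole. A call with a gripper value outside its range is refused whole. The fingers move at their own pace and stop on an object; the grip force is fixed at half the most. Time passes only in rows, so rows that do not move let the fingers close. It gives the time, the measured TCP pose, the force, the opening and the grip force at its end, in the units of the state.
- status.get_obs(): the state, without advancing time (a new reading comes with each control period).
- viewer.grab_frame(name): name is "side" or "top" or "wrist"; returns a dict with "color" (420x560x3 uint8, red, green, blue), "intrinsics" (3x3 intrinsics, pixels), "R" (3x3) and "t" (3): a world point X has camera coordinates R X + t; the wrist camera has in their place "T_tool_cam" (4x4, takes a point from camera to tool coordinates, whose origin is the TCP and whose axes are the flange's). Camera axes: x right, y down, z forward; pixel columns grow to the right and rows downward; lengths in mm; the calibration is good to about 2 mm. The wrist camera is an equidistant fisheye: a pixel r from the principal point sees the ray r / f radians off the axis. A picture is of the moment at which its call begins: read the wrist's pose just before it. There is no depth.
- order.job_done(): hands the job in; it is judged then, once.
Trained networks look in a picture, given as the dict that the camera call returned (one of the last four; its "shot" number tells which), for a name from the list of things; names that differ only in an ending like _2 or _b are one class to them, and where a whole thing is asked for, a point or a joint stands for the part that bears it (a point fixed in the world has none). Each returns a list of dicts, best first, with "score" (0 to 1); they miss things now and then, are a little off and sometimes report something else, mostly with a low value. They report only what shows in the picture. A call takes as long as a camera call. They do not tell look-alikes from the thing itself.
- finder.boxes_of(picture, query): "xyz" ([x, y, z] in mm, in world coordinates, good to about 4 mm: the middle of the surface that is visible of it).
- finder.silhouettes(picture, query): "pixels" (420x560 bool, what is visible of it).
The state is a dict: "t": time; "joint_positions": joint angles; "joint_velocities": joint speeds; "joint_efforts": joint torques, N m; "position": TCP position; "ee_rot": TCP orientation; "wrist_force": force on the tool from outside, world axes, zero at the start; "moment": the same for the moment, N m; "width": opening from 0.0 (shut) to 1.0 (fully open); "finger_force": force on a finger pad.
Only numpy, scipy, OpenCV 4.12 (cv2) and the standard library are available. Lean on these libraries where they do the work, as an engineer would, in place of code of your own. Each camera call takes 0.05 s, during which the arm holds its last target. There are 200 camera calls.

### The job

Take the two long steel slide bars off the sloping drain rack together, side by side in one grasp, and set them down level and gently as a pair on the bed of the clamping jig, between its guides and end stops, letting go only once they are on the bed. Then turn the jig's black clamp knob clockwise until the clamp arm lies straight across both bars. Leave the short bar and everything else on the bench where they are.

Things in the scene. Friction and masses are not known exactly. Their poses are not given: they have to be found in the camera images.
- bar_a: Long steel slide bar, 140 (own x) x 12 (y) x 20 high (z), 180 to 340 g, small dark holes in its top edge and sides. Origin: centre of its underside. It lies on the rack beside bar_b, 1 mm apart (pair 25 wide), low ends at the rack's lip. Its x points up the slope (35 degrees above level), its z square to the slope, leaning to the robot.
- bar_b: The other long bar, the same as bar_a, 13 mm from it along +y of the rack.
- bar_short: A third bar of the same section but only 80 long, alone on the rack, at least 60 mm (centre to centre) to the +y side of the pair. Not part of the job: leave it where it is. Origin at the centre of its underside.
- rack: Sloping drain rack, dark steel sheet on grey legs, fixed; 180 wide (y), about 145 deep (x), slope 35 degrees, low end at its -x (robot) side. Surface 30 above the bench at the low end, about 125 at the top; the lip stands 18 above the surface, side flanges 8. Nothing above it. Origin under its centre on the bench.
- jig: Clamping jig, fixed: dark steel base 190 (x) x 130 (y) x 12 high. Origin under its centre on the bench. Its flat top is the bed, with four grey guide blocks and two end stops (all 14 high) around the bars' place, see jig_bed. The clamp's post stands at x = 55, y = 48.
- jig_bed (a point): Centre of the bars' place on the bed, 12 above the bench, axes as the jig. The bars go along x, on edge as on the rack, either way round. Channel between the guides 38 wide (y -19 to 19), between the end stops 170 long (x -85 to 85). Guides only at x = -66 to -42 and 42 to 66: the fingers have the 84 between them free at both sides. Bars in place reach 32 above the bench.
- clamp (a joint): Swing clamp, vertical axis, rad: 0 = arm along the jig's +x (off the bars), growing clockwise seen from above; at 1.57 the arm lies along the jig's -y, straight across both bars. Starts at 0.1 to 0.5, stop at 1.70, stays where left (friction 0.06 N m). Steel arm 79 long from the axis, 18 wide, underside 36 above the bench, 4 above bars on the bed.
- clamp_grip (a point): Point on the clamp's axis in the middle of its black wing grip, 61 above the bench. The wing is 40 long (along the arm: own x points along the arm), 12 thick (own y), 26 high (48 to 74 above the bench).
- socket_big: Bystander: steel socket, 32 diameter, 45 high, standing between rack and jig. Leave it. Origin under its centre.
- socket_small: Bystander: steel socket, 22 diameter, 34 high, standing. Leave it. Origin under its centre.
- screwdriver: Bystander: screwdriver lying at the far side. Leave it.
- wrench: Bystander: wrench lying on the right. Leave it.
- cup: Bystander: red plastic cup, 72 diameter, 85 high, at the far side. Leave it. Origin under its centre.
- oil_can: Bystander: grey plastic bottle, 60 diameter, 160 high, at the far side. Leave it. Origin under its centre.
Not all that is in view belongs to the job. What is shaped like the bar_a but brown or turquoise is not meant.

How it is judged (in metres and radians):
On the way, in this order (a step that is already met when the one before it is completed fails the run):
1. both long bars are held in the fingers together, side by side and touching, clear of the rack (each moved by more than 50 mm) (contact force between each of bar_a, bar_b and the fingers above 0.5 N and angle between the x axis of bar_a and the x axis of bar_b, either way round below 0.15 rad and distance between bar_a and bar_b below 0.022 m and contact force between bar_a and bar_b above 0.5 N and distance of each of bar_a, bar_b from where it was at the start of the episode above 0.05 m), for 0.2 s.
2. the pair, still held in the fingers, is level within the jig, undersides within 8 mm of the bed (contact force between each of bar_a, bar_b and the fingers above 0.5 N and angle between the x axis of bar_a and the x axis of bar_b, either way round below 0.15 rad and distance between bar_a and bar_b below 0.022 m and x of bar_a in the frame of jig between -0.02 and 0.02 m and y of bar_a in the frame of jig between -0.017 and 0.017 m and z of each of bar_a, bar_b in the frame of jig below 0.02 m and angle between each of bar_a, bar_b's own z axis and vertical below 0.15 rad and angle between the x axis of each of bar_a, bar_b and the x axis of jig, either way round below 0.2 rad and x of bar_b in the frame of jig between -0.02 and 0.02 m and y of bar_b in the frame of jig between -0.017 and 0.017 m), for 0.05 s.
3. the bars are in the jig and the clamp arm is across them (clamp beyond 1.3 rad) (value of joint clamp above 1.3 rad and x of bar_a in the frame of jig between -0.02 and 0.02 m and y of bar_a in the frame of jig between -0.017 and 0.017 m and z of each of bar_a, bar_b in the frame of jig below 0.016 m and angle between each of bar_a, bar_b's own z axis and vertical below 0.15 rad and angle between the x axis of each of bar_a, bar_b and the x axis of jig, either way round below 0.2 rad and x of bar_b in the frame of jig between -0.02 and 0.02 m and y of bar_b in the frame of jig between -0.017 and 0.017 m), for 0.2 s.
At the end, for the whole second after the job is handed in: Both long bars rest on the bed (within 4 mm), upright within 0.15 rad, side by side (centres within 26 mm, parallel within 0.15 rad), along jig x within 0.2 rad, each within 20 mm (x) and 17 mm (y) of the jig centre; clamp beyond 1.3 rad (all of step 3 and distance between bar_a and bar_b below 0.026 m and angle between the x axis of bar_a and the x axis of bar_b, either way round below 0.15 rad and linear speed of each of bar_a, bar_b below 0.02 m/s); the robot touches nothing.
It fails at once if the short bar is moved by more than 20 mm (distance of bar_short from where it was at the start of the episode above 0.02 m).
It fails at once if a bystander is moved by more than 30 mm (distance of any of socket_big, socket_small, screwdriver, wrench, cup, oil_can from where it was at the start of the episode above 0.03 m).
It also fails if it takes over 51 s, if anything falls off the work surface, if the arm or the gripper's body presses on something with over 40 N, if the wrist force passes 120 N, or if a joint passes its speed limit or range.

## Working session

There is one attempt and no reset: what is moved stays moved. The work goes in short steps, Python scripts to look and compute and a tool call to move; the robot and the scene stay as the last step left them, time stands still between calls to the robot, and variables do not carry over. Pictures are saved under pics/ and viewed, at most 12 in all, crops included, and the job is handed in when it is done.

Besides the shell and the picture viewer there is one more tool, called after "Call:" as name(argument=value, ...) on one line, values as JSON. move_arm: Moves the arm, as the interface text tells. Shift numbers are shares of 20 cm and turn numbers shares of 45 degrees, none past 1 either way. Its arguments: {"type":"object","properties":{"series":{"type":"array"}},"required":["series"]}

```bash
mkdir -p pics; ls
python3 - <<'E'
from workcell import status, viewer, finder, r
import cv2
for n in ["top","side"]:
    p=viewer.grab_frame(n); cv2.imwrite(f"pics/{n}0.png",p["color"][:,:,::-1])
    for q in ["bar_a","bar_short","rack","jig","clamp","clamp_grip","socket_big","socket_small"]:
        print(n,q,[([round(v) for v in d["xyz"]],round(d["score"],2)) for d in finder.boxes_of(p,q)][:5])
print(r.grip_depth, status.get_obs()["t"])
E
```

```text
pics
top bar_a [([668, 275, 8], 0.91), ([259, 272, 15], 0.9), ([439, 191, 88], 0.82), ([338, 462, 11], 0.82), ([439, 202, 88], 0.81)]
top bar_short []
top rack [([471, 237, 78], 0.87), ([514, 12, 44], 0.38)]
top jig [([490, -239, 12], 0.56), ([618, -15, 31], 0.52), ([688, -81, 22], 0.18)]
top clamp [([570, -199, 48], 0.71), ([517, 15, 45], 0.45)]
top clamp_grip [([574, -197, 43], 0.47)]
top socket_big [([514, 13, 43], 0.65)]
top socket_small [([620, -15, 27], 0.38)]
side bar_a [([439, 215, 80], 0.87), ([673, 289, 13], 0.69), ([376, -12, 16], 0.67), ([334, 473, 10], 0.62), ([254, 280, 12], 0.61)]
side bar_short [([436, 316, 63], 0.74), ([549, -190, 52], 0.63)]
side rack [([476, 269, 78], 0.61), ([690, -66, 18], 0.49)]
side jig [([491, -206, 10], 0.95)]
side clamp [([553, -185, 47], 0.58)]
side clamp_grip [([552, -190, 49], 0.7), ([767, 156, 76], 0.39)]
side socket_big []
side socket_small [([625, -8, 19], 0.5)]
18.700000000000003 0.9
```

View pics/top0.png

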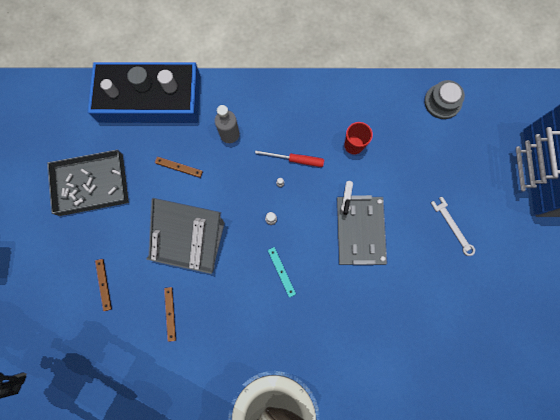

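View pics/side0.png

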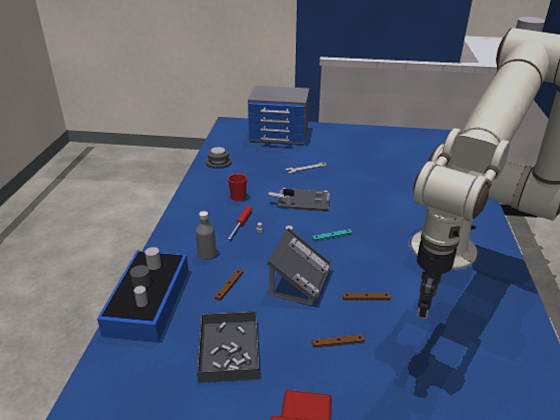

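The three steel bars on the rack are the pair at about (197,244) and the short one at (155,246). The look-alikes are brown at (104,285), (170,314) and (180,167), and turquoise at (281,272). The jig is at (362,230) with its clamp at (347,198). The pair is the side-by-side one at (197,244). The rack's yaw is about -9° and the jig's about +2°. Next I'll move the wrist camera above the rack.

```bash
cat > h.py <<'E'
import numpy as np, cv2
from scipy.spatial.transform import Rotation as Ro
from scipy.linalg import logm, expm
from workcell import status, viewer, finder
def pose():
    o=status.get_obs(); T=np.eye(4); T[:3,:3]=Ro.from_euler('xyz',o["ee_rot"],degrees=True).as_matrix(); T[:3,3]=o["position"]; return T
def mk(p,R): T=np.eye(4); T[:3,:3]=R; T[:3,3]=p; return T
def tool(yaw,tilt,flip=1):
    "tool z down, tilted ahead by tilt in the frame of yaw; tool y = flip * frame y"
    F=Ro.from_euler('z',yaw,degrees=True).as_matrix(); t=np.radians(tilt)
    z=F@[np.sin(t),0,-np.cos(t)]; y=F@[0,flip,0]; return np.c_[np.cross(y,z),y,z]
def plan(T1,n,T0=None):
    T0=pose() if T0 is None else T0
    D=expm(np.real(logm(np.linalg.inv(T0)@T1))/n)
    row=np.r_[D[:3,3]/200,Ro.from_matrix(D[:3,:3]).as_rotvec(degrees=True)/45]
    print(n,"rows",np.round(row,4).tolist(),"norms",np.linalg.norm(row[:3]).round(3),np.linalg.norm(row[3:]).round(3))
def cam(p,Tt=None):
    "camera-to-world R, centre"
    if "T_tool_cam" in p: C=Tt@p["T_tool_cam"]; return C[:3,:3],C[:3,3]
    return p["R"].T,-p["R"].T@p["t"]
def rays(p,uv,Tt=None):
    uv=np.atleast_2d(uv).astype(float); K=p["intrinsics"]; a=(uv-K[:2,2])/[K[0,0],K[1,1]]
    if "T_tool_cam" in p:
        th=np.linalg.norm(a,axis=1,keepdims=True)+1e-12; d=np.c_[a/th*np.sin(th),np.cos(th)]
    else: d=np.c_[a,np.ones(len(a))]
    R,c=cam(p,Tt); d=d@R.T; return c,d/np.linalg.norm(d,axis=1,keepdims=True)
def onplane(p,uv,P0,n,Tt=None):
    c,d=rays(p,uv,Tt); return c+d*(((P0-c)@n)/(d@n))[:,None]
def tri(views):
    A=np.zeros((3,3)); b=np.zeros(3)
    for c,d in views: M=np.eye(3)-np.outer(d,d); A+=M; b+=M@c
    return np.linalg.solve(A,b)
def project(p,X,Tt=None):
    R,c=cam(p,Tt); x=(np.atleast_2d(X)-c)@R; K=p["intrinsics"]
    if "T_tool_cam" in p:
        rr=np.linalg.norm(x[:,:2],axis=1,keepdims=True); a=x[:,:2]/(rr+1e-9)*np.arctan2(rr,x[:,2:])
    else: a=x[:,:2]/x[:,2:]
    return a*[K[0,0],K[1,1]]+K[:2,2]
E
python3 - <<'E'
from h import *
o=status.get_obs(); print(o["ee_rot"],pose()[:3,:3].round(2).tolist(),o["width"])
p=viewer.grab_frame("wrist"); print(p["T_tool_cam"].round(2).tolist(),p["intrinsics"].tolist())
for f in (1,-1):
    R=tool(-9,35,f); P=np.array([435,210,85.])-R[:,2]*170
    print(P); plan(mk(P,R),12)
E
```

```text
[1.79999189e+02 4.30731121e-04 1.64310831e+02] [[-0.96, 0.27, 0.0], [0.27, 0.96, 0.0], [-0.0, 0.0, -1.0]] 0.9986271732824351
[[0.0, -0.96, -0.28, 71.74], [1.0, -0.0, 0.0, -0.62], [-0.0, -0.28, 0.96, -141.98], [0.0, 0.0, 0.0, 1.0]] [[325.19226210127806, 0.0, 280.2658777719332], [0.0, 325.19226210127806, 206.65316454894742], [0.0, 0.0, 1.0]]
[338.69249103 225.25361091 224.25584753]
12 rows [-0.1013, -0.1169, 0.0315, -0.0038, -0.0647, -0.012] norms 0.158 0.066
[338.69249103 225.25361091 224.25584753]
12 rows [-0.1954, 0.1255, -0.0282, -0.0967, 0.0056, 0.3066] norms 0.234 0.322
```

Call:
move_arm(series=[[-0.101,-0.117,0.0315,-0.004,-0.065,-0.012,0.5],[-0.101,-0.117,0.0315,-0.004,-0.065,-0.012,0.5],[-0.101,-0.117,0.0315,-0.004,-0.065,-0.012,0.5],[-0.101,-0.117,0.0315,-0.004,-0.065,-0.012,0.5],[-0.101,-0.117,0.0315,-0.004,-0.065,-0.012,0.5],[-0.101,-0.117,0.0315,-0.004,-0.065,-0.012,0.5],[-0.101,-0.117,0.0315,-0.004,-0.065,-0.012,0.5],[-0.101,-0.117,0.0315,-0.004,-0.065,-0.012,0.5],[-0.101,-0.117,0.0315,-0.004,-0.065,-0.012,0.5],[-0.101,-0.117,0.0315,-0.004,-0.065,-0.012,0.5],[-0.101,-0.117,0.0315,-0.004,-0.065,-0.012,0.5],[-0.101,-0.117,0.0315,-0.004,-0.065,-0.012,0.5],[0,0,0,0,0,0,0.5],[0,0,0,0,0,0,0.5]])

```text
t: 2.7
position: [337.9, 225.5, 224.3]
ee_rot: [179.8, 35.1, 170.9]
wrist_force: [-0.2, 0.0, 0.7]
width: 0.748
finger_force: 0.0
```

Run:
```python
from h import *
import pickle
T=pose(); p=viewer.grab_frame("wrist"); print(T[:3,3],status.get_obs()["width"],status.get_obs()["joint_positions"],status.get_obs()["ee_rot"])
im=p["color"][:,:,::-1].copy()
for q in ["bar_a","bar_short"]:
    for d in finder.silhouettes(p,q)[:5]:
        ys,xs=np.nonzero(d["pixels"]); box=cv2.boxPoints(cv2.minAreaRect(np.c_[xs,ys].astype(np.float32)))
        print(q,round(d["score"],2),len(xs),box.round(1).tolist())
    for d in finder.boxes_of(p,q)[:4]: print(np.round(d["xyz"]),d["score"])
cv2.imwrite("pics/w1.png",im); pickle.dump((p,T),open("w1.pkl","wb"))
```

```text
[337.925544   225.50343469 224.31895179] 0.7499020746355954 [ 33.49844927 -36.05573488 135.90191388 -27.82686395  55.97983241
 -36.70392217] [179.83726787  35.12727756 170.9623371 ]
bar_a 0.86 2102 [[487.8999938964844, 0.0], [510.79998779296875, -1.2000000476837158], [516.2000122070312, 103.19999694824219], [493.29998779296875, 104.30000305175781]]
bar_a 0.72 1616 [[257.20001220703125, 252.8000030517578], [260.20001220703125, 116.80000305175781], [273.29998779296875, 117.0999984741211], [270.20001220703125, 253.10000610351562]]
bar_a 0.67 1736 [[268.6000061035156, 252.89999389648438], [273.29998779296875, 116.5999984741211], [287.1000061035156, 117.0999984741211], [282.5, 253.39999389648438]]
bar_a 0.64 1806 [[43.400001525878906, 102.5], [54.79999923706055, 88.19999694824219], [137.39999389648438, 154.6999969482422], [126.0, 168.89999389648438]]
[369. -15.  11.] 0.85
[429. 194.  79.] 0.74
[304. 289.  14.] 0.66
[331. 466.   7.] 0.59
bar_short 0.89 1246 [[365.79998779296875, 200.1999969482422], [374.0, 123.4000015258789], [391.5, 125.30000305175781], [383.29998779296875, 202.10000610351562]]
bar_short 0.63 3976 [[-13.399999618530273, 181.10000610351562], [18.5, 152.3000030517578], [100.0, 242.8000030517578], [68.0, 271.6000061035156]]
[432. 310.  66.] 0.93
```

View pics/w1.png

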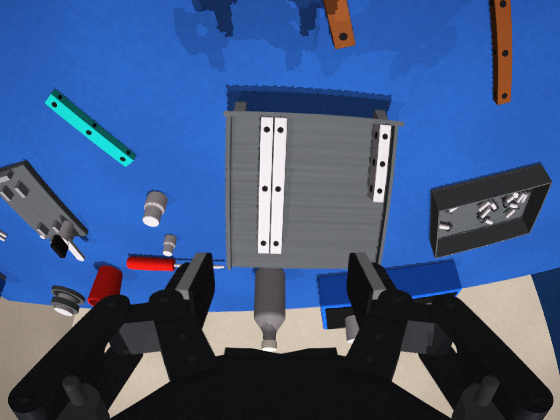

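The view shows the steel pair, two bars side by side with matching holes, at columns 257–287 and rows 117–253. Its lip end is at the top. The short bar is at (379,163), and the coloured look-alikes are off the rack. I'll fit the pair's pose now and add a second view afterwards.

```bash
cat >> h.py <<'E'
from scipy.optimize import least_squares
def paircorners(p,guess_uv):
    m=np.zeros(p["color"].shape[:2],np.uint8)
    for d in finder.silhouettes(p,"bar_a"):
        ys,xs=np.nonzero(d["pixels"])
        if len(xs) and np.hypot(xs.mean()-guess_uv[0],ys.mean()-guess_uv[1])<30: m|=d["pixels"].astype(np.uint8)
    g=p["color"].min(2); m2=cv2.dilate(m,np.ones((5,5)))&(g>170).astype(np.uint8)
    m2=cv2.morphologyEx(m2,cv2.MORPH_CLOSE,np.ones((9,9)))
    ys,xs=np.nonzero(m2); b=cv2.boxPoints(cv2.minAreaRect(np.c_[xs,ys].astype(np.float32))); return b,m2
def sort4(b):  # order by angle start at top-left
    b=b[np.argsort(b[:,1])]; t=b[:2][np.argsort(b[:2,0])]; q=b[2:][np.argsort(b[2:,0])]; return np.r_[t,q]
def model(x,tilt=35,L=140,W=25):
    "x = top-face centre, yaw; corners: lip end +? "
    F=Ro.from_euler('zy',[x[3],-tilt],degrees=True).as_matrix()
    return np.array([[-L/2,-W/2,0],[-L/2,W/2,0],[L/2,-W/2,0],[L/2,W/2,0]])@F.T+x[:3],F
def fit(obs,x0,**k):
    return least_squares(lambda x:np.concatenate([(project(p,model(x,**k)[0],T)-c).ravel() for p,T,c in obs]),x0)
E
python3 - <<'E'
from h import *
import pickle
p,T=pickle.load(open("w1.pkl","rb"))
g=p["color"].min(2); 
m=(g>170).astype(np.uint8); m[:105]=0; m[262:]=0; m[:,:248]=0; m[:,295:]=0
m=cv2.morphologyEx(m,cv2.MORPH_CLOSE,np.ones((9,9)))
ys,xs=np.nonzero(m)
for rr in (118,122,130,160,190,220,245,250): 
    c=np.nonzero(m[rr])[0]; print(rr,c.min() if len(c) else 0,c.max() if len(c) else 0)
print(ys.min(),ys.max())
b=sort4(cv2.boxPoints(cv2.minAreaRect(np.c_[xs,ys].astype(np.float32)))); print(b.tolist())
f=fit([(p,T,b)],[433,205,85,-9]); print(f.x,f.cost,f.fun.round(1))
E
```

```text
118 261 286
122 261 286
130 261 286
160 260 284
190 259 283
220 259 282
245 258 281
250 258 280
117 253
[[261.06036376953125, 116.61131286621094], [286.70751953125, 117.72639465332031], [255.14715576171875, 252.61509704589844], [280.7943115234375, 253.7301788330078]]
[433.39532777 200.80866839  86.12187952 -10.29372669] 1.4418242980384919 [-0.4 -0.1  0.3  0.   1.1 -0.4 -1.   0.5]
```

Run:
```python
from h import *
import pickle
p,T=pickle.load(open("w1.pkl","rb"))
b=np.array([[260.5,116.5],[287,116.5],[257.5,253.5],[281.5,253.5]])
f=fit([(p,T,b)],[433,205,85,-9]); print(f.x,f.cost,f.fun.round(1))
x=f.x; R=tool(x[3],35); P=x[:3]-R[:,2]*70
print(P); plan(mk(P,R),4)
```

```text
[432.03156448 201.82688736  87.26664581  -9.51229895] 0.9676133750803302 [-0.1 -0.4 -0.1  0.4  0.3 -0.8 -0.   0.9]
[392.43327522 208.4621068  144.60728891]
4 rows [-0.001, -0.0105, 0.1219, 0.0023, 0.0006, 0.0025] norms 0.122 0.003
```

Call:
move_arm(series=[[-0.001,-0.0105,0.122,0.002,0,0.0025,0.3],[-0.001,-0.0105,0.122,0.002,0,0.0025,0.3],[-0.001,-0.0105,0.122,0.002,0,0.0025,0.3],[-0.001,-0.0105,0.122,0.002,0,0.0025,0.3],[0,0,0,0,0,0,0.3],[0,0,0,0,0,0,0.3]])

```text
t: 3.7
position: [392.8, 208.4, 145.4]
ee_rot: [179.9, 35.2, 170.4]
wrist_force: [0.3, 0.7, -0.6]
width: 0.648
finger_force: 0.0
```

Run:
```python
from h import *
import pickle
T=pose(); p=viewer.grab_frame("wrist"); print(T[:3,3],status.get_obs()["width"])
pickle.dump((p,T),open("w2.pkl","wb"))
x=[432,201.8,87.3,-9.5]
pr=project(p,model(x)[0],T); print(pr.round(1).tolist())
c0=pr.min(0).astype(int)-30; c1=pr.max(0).astype(int)+30; c0=np.maximum(c0,0)
im=p["color"][c0[1]:c1[1],c0[0]:c1[0],::-1]; im=cv2.resize(im,None,fx=2.5,fy=2.5,interpolation=cv2.INTER_CUBIC)
cv2.imwrite("pics/w2.png",im[:600,:800]); print(c0,im.shape)
g=p["color"].min(2); m=np.zeros_like(g); m[c0[1]:c1[1],c0[0]:c1[0]]=(g[c0[1]:c1[1],c0[0]:c1[0]]>170); m=cv2.morphologyEx(m,cv2.MORPH_CLOSE,np.ones((11,11)))
ys,xs=np.nonzero(m); print(ys.min(),ys.max())
for rr in np.linspace(ys.min()+2,ys.max()-2,8).astype(int): c=np.nonzero(m[rr])[0]; print(rr,c.min(),c.max())
```

```text
[392.76872811 208.36639361 145.37762638] 0.6528935511211484
[[264.6, 115.3], [303.3, 116.5], [262.2, 302.6], [294.2, 305.0]]
[232  85] (625, 252, 3)
117 334
119 265 302
149 265 301
179 264 299
210 263 298
240 263 296
271 262 295
301 262 293
332 294 331
```

View pics/w2.png

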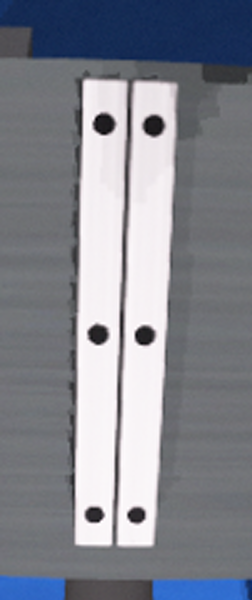

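The crop confirms the choice: two white steel bars side by side with a thin gap. Their top-face corners in the full picture are (264.8,117), (302.8,118), (262,303) and (293.6,303.4).

Run:
```python
from h import *
import pickle
p,T=pickle.load(open("w1.pkl","rb")); p2,T2=pickle.load(open("w2.pkl","rb"))
b=np.array([[260.5,116.5],[287,116.5],[257.5,253.5],[281.5,253.5]]); b2=np.array([[264.8,116.8],[302.8,118],[262,303.2],[293.6,303.5]])
for o in ([(p2,T2,b2)],[(p,T,b),(p2,T2,b2)]):
    f=fit(o,[433,205,85,-9]); print(f.x.round(1),f.cost,f.fun.round(1))
x=f.x; R=tool(x[3],35)
# height check: free triangulation of the 4 corners
print([tri([(rays(p,b[i],T)[0],rays(p,b[i],T)[1][0]),(rays(p2,b2[i],T2)[0],rays(p2,b2[i],T2)[1][0])]).round(0).tolist() for i in range(4)])
print(model(x)[0].round(0).tolist())
P=x[:3]+R[:,2]*(19); print(P); plan(mk(P,R),5)
```

```text
[434.  201.3  86.1  -9.6] 1.1804413203682078 [-0.2 -0.   0.1  0.1  0.  -1.1  0.2  1. ]
[433.5 201.4  86.3  -9.5] 2.935634784285595 [-0.1  0.3 -0.3  1.1  0.2 -0.9 -0.3  0.8 -0.2 -0.5  0.2 -0.4  0.1 -1.1
  0.3  1.1]
[[365.0, 203.0, 60.0], [382.0, 225.0, 43.0], [489.0, 177.0, 125.0], [492.0, 202.0, 126.0]]
[[375.0, 201.0, 46.0], [379.0, 225.0, 48.0], [488.0, 177.0, 125.0], [492.0, 202.0, 127.0]]
[444.2469951  199.61715279  70.74779253]
5 rows [0.0006, -0.0004, 0.0913, 0.0005, 0.001, -0.0001] norms 0.091 0.001
```

Call:
move_arm(series=[[0,0,0.1,0,0,0,0.3],[0,0,0.1,0,0,0,0.3],[0,0,0.1,0,0,0,0.3],[0,0,0.07,0,0,0,0.3],[0,0,0.05,0,0,0,0.3],[0,0,0.03,0,0,0,0.3],[0,0,0,0,0,0,0.3],[0,0,0,0,0,0,0.3]])

```text
t: 4.75
position: [444.0, 199.6, 71.6]
ee_rot: [179.9, 35.2, 170.4]
wrist_force: [-0.2, 0.1, 0.8]
width: 0.649
finger_force: 0.0
```

Run:
```python
from h import *
p=viewer.grab_frame("side"); x=np.array([433.5,201.4,86.3]); T=pose(); R=T[:3,:3]
print((R.T@(T[:3,3]-x)).round(1), status.get_obs()["wrist_force"])
c=project(p,x)[0].astype(int); im=p["color"][c[1]-60:c[1]+60,c[0]-75:c[0]+75,::-1]
cv2.imwrite("pics/s1.png",cv2.resize(im,None,fx=5,fy=5,interpolation=cv2.INTER_CUBIC))
```

```text
[-0.2 -0.  18.1] [-0.88126145  1.04095649  0.51011502]
```

View pics/s1.png

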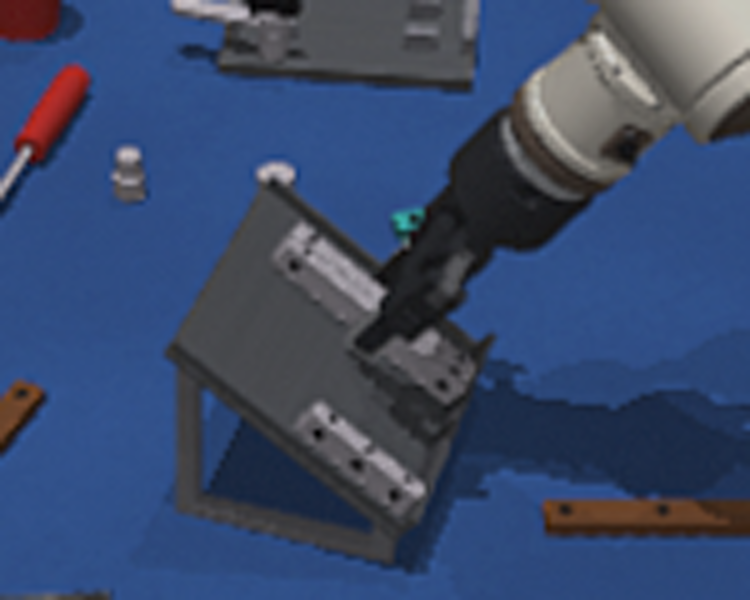

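The fingers straddle the pair near its middle, with the tip just over the sheet at about (370,345) in the crop. Closing now.

Call:
move_arm(series=[[0,0,0,0,0,0,-0.2],[0,0,0,0,0,0,-0.5],[0,0,0,0,0,0,-1],[0,0,0,0,0,0,-1],[0,0,0,0,0,0,-1],[0,0,0,0,0,0,-1],[0,0,0,0,0,0,-1]])

```text
t: 5.68
position: [443.8, 199.6, 71.6]
ee_rot: [179.9, 35.2, 170.3]
wrist_force: [-7.0, -0.1, 7.7]
width: 0.269
finger_force: 58.1
```

Call:
move_arm(series=[[0,0,-0.02,0,0,0,-1],[0,0,-0.04,0,0,0,-1],[0,0,-0.08,0,0,0,-1],[0,0,-0.12,0,0,0,-1],[0,0,-0.12,0,0,0,-1],[0,0,-0.12,0,0,0,-1],[0,0,-0.12,0,0,0,-1],[0,0,-0.08,0,0,0,-1],[0,0,0,0,0,0,-1],[0,0,0,0,0,0,-1]])

```text
t: 6.92
position: [363.4, 212.1, 183.7]
ee_rot: [-180.0, 35.0, 170.5]
wrist_force: [-0.4, -0.8, -6.6]
width: 0.271
finger_force: 59.7
```

Run:
```python
from h import *
import pickle
o=status.get_obs(); print(o["wrist_force"],o["moment"],o["width"],o["finger_force"],o["joint_positions"])
T=pose(); p=viewer.grab_frame("wrist"); cv2.imwrite("pics/w3.png",p["color"][:,:,::-1]); pickle.dump((p,T),open("w3.pkl","wb"))
for n in ("top","side"):
  q=viewer.grab_frame(n)
  print([(n,k,np.round(d["xyz"]),round(d["score"],2)) for k in ("jig","clamp","clamp_grip","bar_a") for d in finder.boxes_of(q,k)[:4]])
  for k in ("jig","clamp"):
    for d in finder.silhouettes(q,k)[:2]:
      ys,xs=np.nonzero(d["pixels"]); print(n,k,round(d["score"],2),len(xs),xs.mean(),ys.mean(),cv2.boxPoints(cv2.minAreaRect(np.c_[xs,ys].astype(np.float32))).round().tolist())
```

```text
[-0.37983102 -0.83867746 -6.55820987] [0.12896914 0.89928847 0.03141227] 0.2706340375911884 59.72746431827545 [ 28.72753794 -31.36293429 137.89227948 -28.40541478  48.38049789
 -37.35878626]
[('top', 'jig', array([ 490., -243.,   11.]), 0.6), ('top', 'clamp', array([ 571., -195.,   46.]), 0.5), ('top', 'clamp_grip', array([ 572., -197.,   44.]), 0.46), ('top', 'bar_a', array([372., -18.,  11.]), 0.8), ('top', 'bar_a', array([337., 463.,   9.]), 0.73), ('top', 'bar_a', array([621., -17.,  30.]), 0.72), ('top', 'bar_a', array([212., 265.,  16.]), 0.6)]
top jig 0.71 715 357.2909090909091 137.2993006993007 [[336.0, 142.0], [357.0, 116.0], [377.0, 133.0], [356.0, 158.0]]
top jig 0.66 3345 361.0693572496263 229.0460388639761 [[336.0, 181.0], [384.0, 180.0], [387.0, 264.0], [339.0, 265.0]]
top clamp 0.5 194 346.9381443298969 198.30927835051546 [[341.0, 213.0], [345.0, 181.0], [352.0, 182.0], [349.0, 214.0]]
[('side', 'jig', array([ 490., -204.,   12.]), 0.94), ('side', 'jig', array([ 551., -185.,   47.]), 0.31), ('side', 'clamp', array([ 550., -186.,   47.]), 0.71), ('side', 'clamp_grip', array([ 551., -191.,   49.]), 0.58), ('side', 'bar_a', array([255., 282.,  13.]), 0.71), ('side', 'bar_a', array([332., 468.,   9.]), 0.7), ('side', 'bar_a', array([365., 208., 212.]), 0.67), ('side', 'bar_a', array([400.,  -1.,  14.]), 0.67)]
side jig 0.84 1060 302.6811320754717 199.23207547169812 [[268.0, 207.0], [269.0, 187.0], [330.0, 191.0], [328.0, 211.0]]
side clamp 0.58 139 283.841726618705 193.93525179856115 [[270.0, 189.0], [293.0, 189.0], [293.0, 198.0], [270.0, 198.0]]
```

View pics/w3.png

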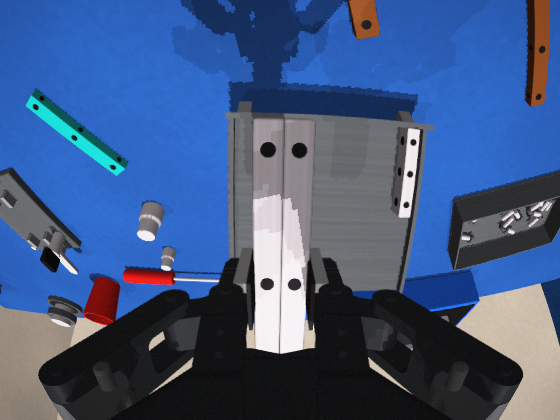

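The pair is held together and clear of the rack. Its lip-end holes are at (268,149) and (299,149), and the mid holes at (267,284) and (294,284). The short bar hasn't moved. Next I'll work out how the bars sit in the grip and plan a viewing pose beside the jig.

Run:
```python
from h import *
import pickle
p,T=pickle.load(open("w2.pkl","rb")); x=np.array([433.5,201.4,86.3,-9.5]); _,F=model(x)
uv=np.array([[104,124],[153,125],[98,334],[145,335],[94,514],[137,514]])/2.5+[232,85]
h=(onplane(p,uv,x[:3],F[:,2],T)-x[:3])@F; print("holes in pair frame",h.round(1).tolist())
p3,T3=pickle.load(open("w3.pkl","rb"))
uv3=np.array([[267.5,149],[299,149.5],[267,284],[294,284]])
s=lambda ang,dx,zt:np.array([dx+70*0,0,0])
hl=-h[:2,0].mean(); hm=-h[2:4,0].mean()   # tool x = -bar x
def res(q):
    a,dx,zt=q; 
    P=[[dx+d*np.cos(a),y,zt+d*np.sin(a)] for d in (hl,hm) for y in (-6.5,6.5)]
    P=np.array(P)@T3[:3,:3].T+T3[:3,3]; return (project(p3,P,T3)-uv3).ravel()
f=least_squares(res,[0,0,-18]); print("tilt deg, dx, ztop",np.degrees(f.x[0]),f.x[1:],f.fun.round(1))
R=tool(2,0); plan(mk([430,-110,260],R),14)
```

```text
holes in pair frame [[-58.1, -6.2, 0.0], [-58.3, 6.6, 0.0], [0.0, -6.5, 0.0], [-0.5, 6.6, 0.0], [58.7, -6.7, 0.0], [57.5, 6.4, -0.0]]
tilt deg, dx, ztop 7.212001220106386 [ -0.07936043 -17.43484492] [-2.1  0.4 -1.6 -0.1 -0.4 -0.1  2.2 -0.2]
14 rows [-0.0389, -0.1139, -0.014, -0.0055, 0.0556, -0.0178] norms 0.121 0.059
```

Call:
move_arm(series=[[-0.039,-0.114,-0.014,-0.0055,0.0556,-0.018,-1],[-0.039,-0.114,-0.014,-0.0055,0.0556,-0.018,-1],[-0.039,-0.114,-0.014,-0.0055,0.0556,-0.018,-1],[-0.039,-0.114,-0.014,-0.0055,0.0556,-0.018,-1],[-0.039,-0.114,-0.014,-0.0055,0.0556,-0.018,-1],[-0.039,-0.114,-0.014,-0.0055,0.0556,-0.018,-1],[-0.039,-0.114,-0.014,-0.0055,0.0556,-0.018,-1],[-0.039,-0.114,-0.014,-0.0055,0.0556,-0.018,-1],[-0.039,-0.114,-0.014,-0.0055,0.0556,-0.018,-1],[-0.039,-0.114,-0.014,-0.0055,0.0556,-0.018,-1],[-0.039,-0.114,-0.014,-0.0055,0.0556,-0.018,-1],[-0.039,-0.114,-0.014,-0.0055,0.0556,-0.018,-1],[-0.039,-0.114,-0.014,-0.0055,0.0556,-0.018,-1],[-0.039,-0.114,-0.014,-0.0055,0.0556,-0.018,-1],[0,0,0,0,0,0,-1],[0,0,0,0,0,0,-1]])

```text
t: 9.68
position: [430.4, -110.0, 259.9]
ee_rot: [-179.9, -0.0, -177.9]
wrist_force: [-0.2, 1.0, -6.7]
width: 0.263
finger_force: 60.2
```

Run:
```python
from h import *
import pickle
o=status.get_obs(); print(o["position"],o["ee_rot"],o["joint_positions"],o["finger_force"])
T=pose(); p=viewer.grab_frame("wrist"); pickle.dump((p,T),open("w4.pkl","wb"))
im=p["color"][60:360,20:420,::-1]; cv2.imwrite("pics/w4.png",cv2.resize(im,None,fx=2,fy=2,interpolation=cv2.INTER_CUBIC))
for k in ("jig","clamp","clamp_grip"):
    print([(k,np.round(d["xyz"]),round(d["score"],2)) for d in finder.boxes_of(p,k)[:2]])
```

```text
[ 430.37871681 -110.01470922  259.94750422] [-1.79928574e+02 -2.07503924e-03 -1.77865240e+02] [-2.99541588e+01 -1.22760171e+01  1.09155413e+02 -6.20675730e-02
  8.30844222e+01 -1.22081466e+02] 60.21610736846924
[('jig', array([ 481., -236.,   13.]), 0.93)]
[('clamp', array([ 539., -190.,   64.]), 0.96)]
[('clamp_grip', array([ 546., -193.,   69.]), 0.76)]
```

View pics/w4.png

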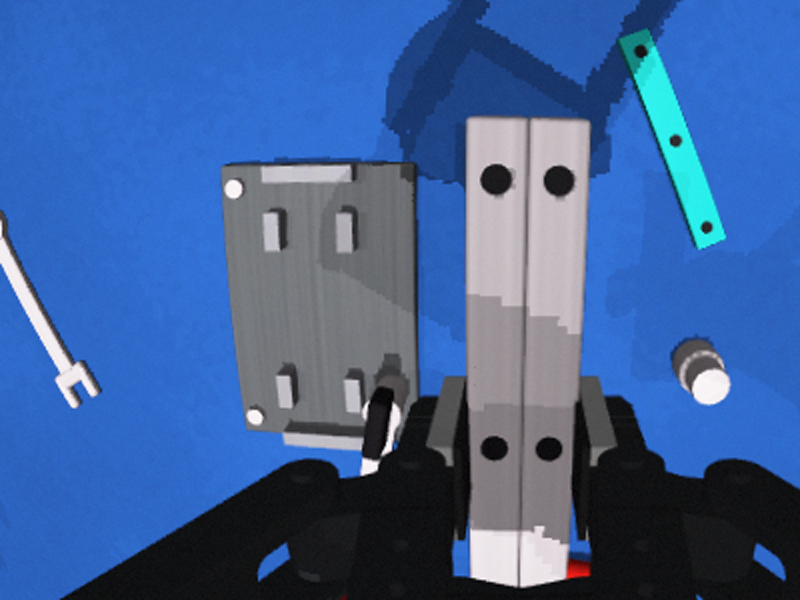

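The bed is visible. In the crop, the jig's top-face corners are at TL (223,165), TR (414,165) and BL (247,430), and the wing grip is at (379,422). The bars are still paired, with holes at (497,180), (558,181), (494,449) and (548,449).

Run:
```python
from h import *
import pickle
p,T=pickle.load(open("w4.pkl","rb")); f2=lambda a:np.array(a,float)/2+[20,60]
uv=f2([[223,165],[414,165],[247,430]]); M=np.array([[-95,-65,12],[-95,65,12],[95,-65,12.]])
chk=np.array([[-42,-19,12],[-42,19,26],[-85,0,12],[66,-19,26],[55,48,74],[75,-65+13,12]])
def X(q,M): return M@Ro.from_euler('z',q[2],degrees=True).as_matrix().T+[q[0],q[1],q[3] if len(q)>3 else 0]
for q0 in ([490,-240,2],[490,-240,2,0]):
    g=least_squares(lambda q:(project(p,X(q,M),T)-uv).ravel(),q0); q=g.x
    print(q.round(1),g.fun.round(1)); print("chk",((project(p,X(q,chk),T)-[20,60])*2).round(0).tolist())
# top camera independent check
uv3=f2([[497,180],[558,181],[494,449],[548,449]])
def res(v):
    a,dx,zt,dy,yw=v; P=np.array([[dx+d*np.cos(a),y+dy+d*yw,zt+d*np.sin(a)] for d in (58.2,0.2) for y in (-6,6)])
    return (project(p,P@T[:3,:3].T+T[:3,3],T)-uv3).ravel()
f=least_squares(res,[0,0,-18,0,0]); print("tilt deg",np.degrees(f.x[0]),f.x[1:].round(3),f.fun.round(1))
```

```text
[ 4.891e+02 -2.392e+02  2.000e-01] [-1.1  0.2  1.3 -0.5 -0.6  0.6]
chk [[289.0, 247.0], [339.0, 253.0], [314.0, 180.0], [294.0, 409.0], [375.0, 436.0], [259.0, 408.0]]
[ 4.901e+02 -2.408e+02  3.000e-01 -5.300e+00] [-0.5  0.6  0.6 -0.2 -0.1 -0.5]
chk [[289.0, 246.0], [339.0, 252.0], [314.0, 180.0], [295.0, 407.0], [374.0, 432.0], [259.0, 406.0]]
tilt deg 2.9379458575014135 [ -0.536 -17.156  -0.261   0.022] [ 0.   0.2 -0.  -0.2 -0.1 -0.   0.1 -0. ]
```

Run:
```python
from h import *
plan(mk([489.5,-239.5,100],tool(0.5,0)),10)
```

```text
10 rows [-0.028, -0.0656, 0.0801, -0.0002, 0.0, 0.0037] norms 0.107 0.004
```

Call:
move_arm(series=[[-0.028,-0.0656,0.08,0,0,0.0037,-1],[-0.028,-0.0656,0.08,0,0,0.0037,-1],[-0.028,-0.0656,0.08,0,0,0.0037,-1],[-0.028,-0.0656,0.08,0,0,0.0037,-1],[-0.028,-0.0656,0.08,0,0,0.0037,-1],[-0.028,-0.0656,0.08,0,0,0.0037,-1],[-0.028,-0.0656,0.08,0,0,0.0037,-1],[-0.028,-0.0656,0.08,0,0,0.0037,-1],[-0.028,-0.0656,0.08,0,0,0.0037,-1],[-0.028,-0.0656,0.08,0,0,0.0037,-1],[0,0,0,0,0,0,-1],[0,0,0,0,0,0,-1]])

```text
t: 11.38
position: [489.4, -239.9, 100.0]
ee_rot: [-180.0, -0.0, -179.5]
wrist_force: [0.1, 0.2, -6.2]
width: 0.268
finger_force: 60.3
```

Run:
```python
from h import *
import pickle
o=status.get_obs(); print(o["position"],o["ee_rot"],o["finger_force"],o["moment"])
T=pose(); p=viewer.grab_frame("wrist"); pickle.dump((p,T),open("w5.pkl","wb")); s=viewer.grab_frame("side"); pickle.dump(s,open("s5.pkl","wb"))
a=p["color"][60:360,130:430]; c=project(s,[489,-239,80])[0].astype(int); print(c)
b=s["color"][c[1]-50:c[1]+50,c[0]-50:c[0]+50]
im=np.hstack([cv2.resize(a,(500,500)[:2],interpolation=cv2.INTER_CUBIC)[:, :400],cv2.resize(b,(400,400),interpolation=cv2.INTER_CUBIC)[:500] if 0 else cv2.copyMakeBorder(cv2.resize(b,(400,400),interpolation=cv2.INTER_CUBIC),0,100,0,0,cv2.BORDER_CONSTANT)])
cv2.imwrite("pics/w5.png",im[:,:,::-1])
```

```text
[ 489.39632197 -239.92376979   99.99161963] [-1.79970886e+02 -2.45606921e-02 -1.79536745e+02] 60.261125564575195 [ 0.00351085 -0.02842275  0.00620548]
[303 181]
```

View pics/w5.png

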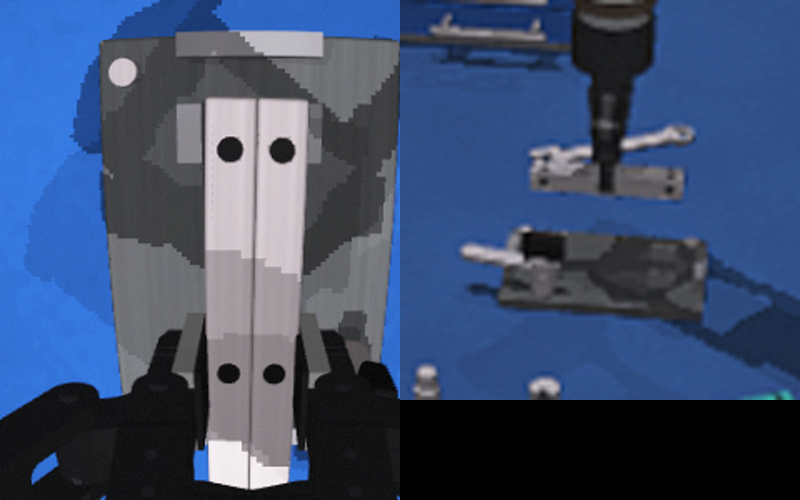

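The pair hangs level over the jig. In the left image the near end stop spans columns 177–323, with the bars centred at about 257. In the right image the bar's lower edge runs from (531,192) to (683,200). I'll check both against the calibration.

Run:
```python
from h import *
import pickle
p,T=pickle.load(open("w5.pkl","rb")); s=pickle.load(open("s5.pkl","rb"))
J=np.array([489.3,-239.5,0]); RJ=Ro.from_euler('z',.4,degrees=True).as_matrix()
w=lambda M:((project(p,np.array(M)@RJ.T+J,T)-[130,60])*5/3).round(1).tolist()
print("plate TL, TR",w([[-95,-65,12],[-95,65,12]]),"stop top mid inner/outer",w([[-85,0,26],[-95,0,26]]),"guide inner tops",w([[-54,-19,26],[-54,19,26]]))
g=lambda M:((project(s,np.array(M))-[253,131])*4+[400,0]).round(1)
for t in (-3,0,3,6):
    a=np.radians(t); e=[[489.4+d*np.cos(a),-227.5,98+d*np.sin(a)] for d in (70,-70)]
    print(t,g(e).tolist(),"slope",np.diff(g(e)[:,1])/np.diff(g(e)[:,0]))
print("jig near bottom edge",g(np.array([[95,65,0],[-95,65,0]])@RJ.T+J).tolist())
```

```text
plate TL, TR [[100.1, 40.5], [404.6, 41.2]] stop top mid inner/outer [[252.7, 56.9], [252.7, 32.0]] guide inner tops [[204.8, 134.7], [300.2, 134.9]]
-3 [[524.8, 191.0], [675.7, 194.3]] slope [0.02186879]
0 [[524.7, 187.5], [675.6, 197.8]] slope [0.06825712]
3 [[524.9, 184.1], [675.3, 201.2]] slope [0.11369681]
6 [[525.2, 180.6], [674.8, 204.7]] slope [0.16109626]
jig near bottom edge [[490.7, 305.5], [694.4, 319.7]]
```

Call:
move_arm(series=[[0,0,0.08,0,0,0,-1],[0,0,0.1,0,0,0,-1],[0,0,0.1,0,0,0,-1],[0,0,0.06,0,0,0,-1],[0,0,0.04,0,0,0,-1],[0,0,0.02,0,0,0,-1],[0,0,0,0,0,0,-1],[0,0,0,0,0,0,-1]])

```text
t: 12.48
position: [490.1, -240.5, 20.9]
ee_rot: [-179.9, 0.1, -179.5]
wrist_force: [-0.2, 0.0, -5.7]
width: 0.265
finger_force: 60.3
```

Call:
move_arm(series=[[0,0,0.01,0,0,0,-1],[0,0,0.01,0,0,0,-1],[0,0,0,0,0,0,-1]])

```text
t: 12.85
position: [489.4, -240.0, 16.0]
ee_rot: [-180.0, -0.0, -179.5]
wrist_force: [0.3, -0.4, -7.0]
width: 0.265
finger_force: 60.3
```

Call:
move_arm(series=[[0,0,0.005,0,0,0,-1],[0,0,0,0,0,0,-1]])

```text
t: 13.1
position: [489.6, -240.1, 15.2]
ee_rot: [-180.0, -0.0, -179.5]
wrist_force: [-0.6, 0.3, -7.1]
width: 0.264
finger_force: 60.3
```

Call:
move_arm(series=[[0,0,0.005,0,0,0,-1],[0,0,0,0,0,0,-1]])

```text
t: 13.35
position: [489.7, -240.2, 14.3]
ee_rot: [-179.9, 0.0, -179.5]
wrist_force: [0.2, -0.2, -6.3]
width: 0.261
finger_force: 60.3
```

Call:
move_arm(series=[[0,0,0.005,0,0,0,-1],[0,0,0,0,0,0,-1]])

```text
t: 13.6
position: [489.7, -240.3, 14.1]
ee_rot: [-179.9, -0.0, -179.5]
wrist_force: [-4.1, 1.7, 5.7]
width: 0.268
finger_force: 61.5
```

Call:
move_arm(series=[[0,0,0.0025,0,0,0,-1],[0,0,0,0,0,0,-1]])

```text
t: 13.85
position: [489.7, -240.3, 14.0]
ee_rot: [-179.9, -0.0, -179.5]
wrist_force: [-5.6, 2.6, 8.5]
width: 0.266
finger_force: 62.3
```

Call:
move_arm(series=[[0,0,0,0,0,0,-0.4],[0,0,0,0,0,0,-0.3],[0,0,0,0,0,0,-0.1],[0,0,0,0,0,0,0.1],[0,0,0,0,0,0,0.1],[0,0,-0.02,0,0,0,0.1],[0,0,-0.05,0,0,0,0.1],[0,0,-0.1,0,0,0,0.1],[0,0,-0.15,0,0,0,0.1],[0,0,-0.15,0,0,0,0.1],[0,0,-0.15,0,0,0,0.1],[-0.1,0,0,0,0,0,0.1],[0,0,0,0,0,0,0.1],[0,0,0,0,0,0,0.1]])

```text
t: 15.6
position: [508.9, -239.6, 136.4]
ee_rot: [-180.0, -0.1, -179.5]
wrist_force: [-0.2, -0.4, -0.0]
width: 0.549
finger_force: 0.0
```

Run:
```python
from h import *
import pickle
T=pose(); p=viewer.grab_frame("wrist"); pickle.dump((p,T),open("w6.pkl","wb")); print(T[:3,3],status.get_obs()["width"])
cv2.imwrite("pics/w6.png",cv2.resize(p["color"][60:360,80:480,::-1],None,fx=2,fy=2,interpolation=cv2.INTER_CUBIC))
for k in ("clamp","clamp_grip"): print([(k,np.round(d["xyz"]),round(d["score"],2)) for d in finder.boxes_of(p,k)[:2]])
```

```text
[ 508.94060878 -239.58043532  136.42293068] 0.5494780236432578
[('clamp', array([ 569., -204.,   39.]), 0.95)]
[('clamp_grip', array([ 571., -203.,   43.]), 0.7)]
```

View pics/w6.png

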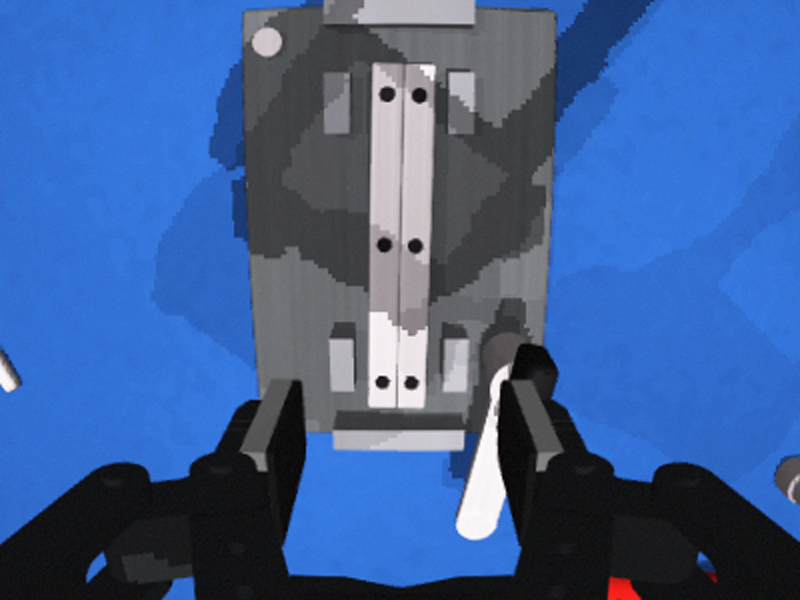

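Both bars stand side by side in the channel, clear of all four guides (pair at columns 370–435). The arm's tip is at (478,520), and the right finger partly hides the wing at (535,370). I'll shift for a clear look at the wing.

Run:
```python
from h import *
import pickle
p,T=pickle.load(open("w6.pkl","rb"))
t=onplane(p,np.array([[478,518]])/2+[80,60],np.array([0,0,44.]),np.array([0,0,1.]),T)[0]; print(t)
d=t-[544.3,-191,44]; print("arm angle",np.degrees(np.arctan2(d[1],d[0])),np.hypot(*d[:2]))
plan(mk([490,-191,200],tool(-12,0)),6)
```

```text
[ 608.28430161 -204.96782991   44.        ]
arm angle -12.314527896183419 65.49115302510232
6 rows [0.0191, 0.0392, -0.0531, -0.0001, -0.0002, 0.0461] norms 0.069 0.046
```

Call:
move_arm(series=[[0.019,0.039,-0.053,0,0,0.046,0.1],[0.019,0.039,-0.053,0,0,0.046,0.1],[0.019,0.039,-0.053,0,0,0.046,0.1],[0.019,0.039,-0.053,0,0,0.046,0.1],[0.019,0.039,-0.053,0,0,0.046,0.1],[0.019,0.039,-0.053,0,0,0.046,0.1],[0,0,0,0,0,0,0.1],[0,0,0,0,0,0,0.1]])

```text
t: 16.75
position: [490.4, -191.5, 199.7]
ee_rot: [-180.0, -0.0, 168.1]
wrist_force: [0.3, 0.5, 0.4]
width: 0.55
finger_force: 0.0
```

Run:
```python
from h import *
import pickle
T=pose(); p=viewer.grab_frame("wrist"); pickle.dump((p,T),open("w7.pkl","wb")); print(T[:3,3])
c=project(p,[[544.3,-191,74],[608,-205,44]],T); print(c)
o=np.maximum(c[0].astype(int)-[100,75],0); im=p["color"][o[1]:o[1]+150,o[0]:o[0]+200,::-1]
cv2.imwrite("pics/w7.png",cv2.resize(im,None,fx=4,fy=4,interpolation=cv2.INTER_CUBIC)); print(o)
for k in ("clamp","clamp_grip"): print([(k,np.round(d["xyz"]),round(d["score"],2)) for d in finder.boxes_of(p,k)[:2]])
```

```text
[ 490.43411982 -191.5032411   199.69923572]
[[293.56248601 255.50501156]
 [290.98241563 298.48956645]]
[193 180]
[]
[('clamp_grip', array([ 558., -198.,   48.]), 0.8)]
```

View pics/w7.png

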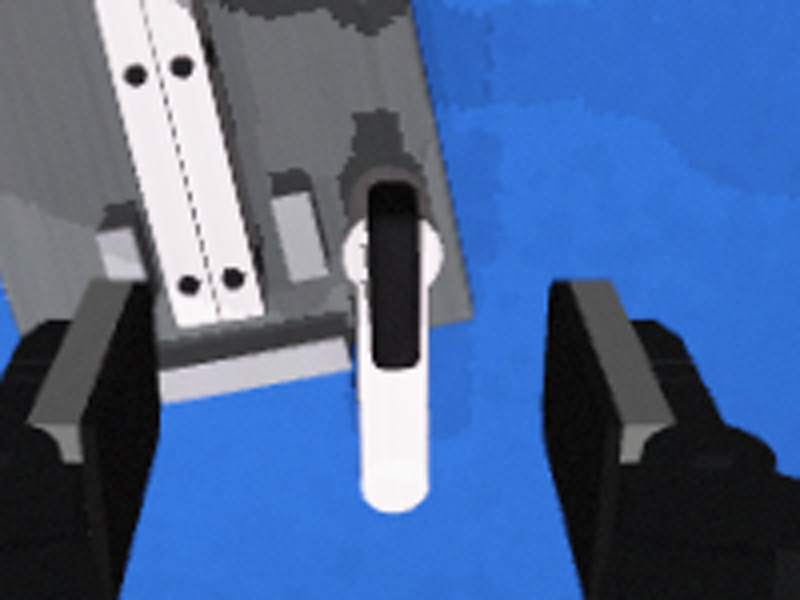

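The wing, at columns 369–420 and rows 183–368, lies along the arm, and both run vertically in the picture. So the tool's yaw already matches the arm.

Run:
```python
from h import *
import pickle
p,T=pickle.load(open("w7.pkl","rb")); n=np.array([0,0,1.]); f=lambda u:np.array([u],float)/4+[193,180]
for u,z in (((395,292),74),((395,215),74),((396,368),74),((393,257),46),((395,480),46)):
    X=onplane(p,f(u),np.array([0,0,z]),n,T)[0]; print(u,X.round(1),(T[:3,:3].T@(X-T[:3,3])).round(1))
c=[545,-192]
plan(mk([c[0],c[1],53],T[:3,:3]),10)
```

```text
(395, 292) [ 541.5 -192.1   74. ] [-50.2  10.  125.7]
(395, 215) [ 523.2 -188.5   74. ] [-31.5   9.8 125.7]
(396, 368) [ 560.6 -195.6   74. ] [-69.6  10.5 125.7]
(393, 257) [ 544.8 -192.3   46. ] [-53.4  10.5 153.7]
(395, 480) [ 608.8 -204.4   46. ] [-118.6   12.   153.6]
10 rows [-0.0268, 0.0055, 0.0733, 0.0, -0.0, -0.0001] norms 0.078 0.0
```

Call:
move_arm(series=[[-0.1,0.02,0.05,0,0,0,0.1],[-0.1,0.02,0.1,0,0,0,0.1],[-0.06,0.011,0.15,0,0,0,0.1],[0,0,0.15,0,0,0,0.1],[0,0,0.13,0,0,0,0.1],[0,0,0.09,0,0,0,0.1],[0,0,0.05,0,0,0,0.1],[0,0,0,0,0,0,0.1],[0,0,0,0,0,0,0.1]])

```text
t: 18.02
position: [544.5, -192.8, 57.4]
ee_rot: [-179.9, 0.1, 168.1]
wrist_force: [0.0, -0.1, -0.6]
width: 0.55
finger_force: 0.0
```

Call:
move_arm(series=[[0,0,0,0,0,0,-0.3],[0,0,0,0,0,0,-0.5],[0,0,0,0,0,0,-0.7],[0,0,0,0,0,0,-0.8],[0,0,0,0,0,0,-1],[0,0,0,0,0,0,-1]])

```text
t: 18.77
position: [543.8, -192.5, 56.7]
ee_rot: [-179.9, 0.0, 168.1]
wrist_force: [-2.6, 0.5, 6.7]
width: 0.125
finger_force: 59.8
```

Call:
move_arm(series=[[0,0,0,0,0,0.06,-1],[0,0,0,0,0,0.115,-1],[0,0,0,0,0,0.115,-1],[0,0,0,0,0,0.115,-1],[0,0,0,0,0,0.115,-1],[0,0,0,0,0,0.115,-1],[0,0,0,0,0,0,-1]])

```text
t: 19.65
position: [543.8, -192.6, 56.7]
ee_rot: [-179.9, 0.1, 139.4]
wrist_force: [-3.0, -0.6, 5.9]
width: 0.119
finger_force: 59.8
```

Turning smoothly with low force.

Call:
move_arm(series=[[0,0,0,0,0,0.115,-1],[0,0,0,0,0,0.115,-1],[0,0,0,0,0,0.115,-1],[0,0,0,0,0,0.115,-1],[0,0,0,0,0,0.115,-1],[0,0,0,0,0,0.115,-1],[0,0,0,0,0,0.115,-1],[0,0,0,0,0,0.115,-1],[0,0,0,0,0,0.115,-1],[0,0,0,0,0,0.06,-1],[0,0,0,0,0,0,-1]])

```text
t: 21.02
position: [543.6, -192.7, 56.7]
ee_rot: [-180.0, 0.1, 90.2]
wrist_force: [-2.2, 0.0, 5.9]
width: 0.121
finger_force: 59.9
```

Yaw is 90°, so the arm lies straight across. Now I'll open, back straight up and check.

Call:
move_arm(series=[[0,0,0,0,0,0,-0.6],[0,0,0,0,0,0,-0.4],[0,0,0,0,0,0,-0.2],[0,0,0,0,0,0,-0.1],[0,0,0,0,0,0,-0.1],[0,0,-0.05,0,0,0,-0.1],[0,0,-0.1,0,0,0,-0.1],[0,0,-0.15,0,0,0,-0.1],[0,0,-0.15,0,0,0,-0.1],[0,0,-0.15,0,0,0,-0.1],[0,0,-0.15,0,0,0,-0.1],[0,0,0,0,0,0,-0.1],[0,0,0,0,0,0,-0.1]])

```text
t: 22.65
position: [543.5, -192.0, 206.3]
ee_rot: [-180.0, 0.0, 90.2]
wrist_force: [0.3, 0.0, -0.2]
width: 0.451
finger_force: 0.0
```

Run:
```python
from h import *
T=pose(); p=viewer.grab_frame("wrist"); cv2.imwrite("pics/w8.png",p["color"][:,:,::-1]); print(T[:3,3],status.get_obs()["t"])
```

```text
[ 543.51529616 -192.02789878  206.28059272] 22.7
```

View pics/w8.png

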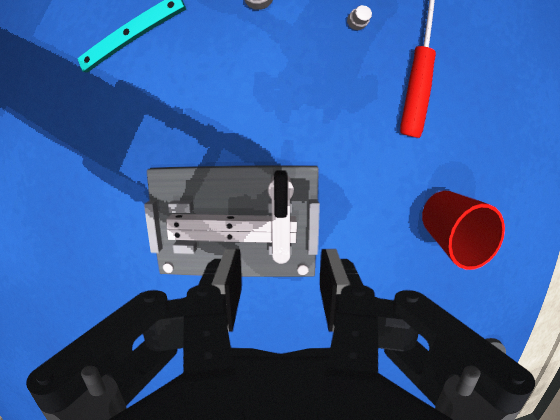

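The arm, at (281,225), lies square across both bars, which are still in the channel at rows 213–242. The gripper is clear of everything, so I'm handing in.

```bash
python3 -c "
from workcell import order
print(order.job_done())"
```

```text
the job is handed in; nothing more can be done
None
```

The job is handed in at about 23 s of the 51 s limit; the last picture shows both long bars side by side on the jig bed with the clamp arm straight across them and the gripper clear, but the hand-in call returned no verdict.

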